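Hang the plate electrode on the tank rim and slide it up to the stop stud

TASK

Lift the plate-electrode holder out of its drying stand and hook its bent lip over the far rim of the glass tank so that it hangs inside, fully down on the rim and at least a centimetre short of the steel stud that sticks out of the grey stop block clamped there. Then slide it along the rim until its side bears gently on the rounded end of the stud, hold it pressed there for a moment, and leave it hanging upright against the stud. It is glass: never press or knock hard, and leave the other things on the bench alone.

Things in the scene. Friction and masses are not known exactly. Their poses are not given: they have to be found in the camera images.
- holder_tab (a point): Centre of the white grip tab on top of the electrode holder (about 110 to 185 g, 140 mm tall). Tab: 14 mm thick along the holder's x, 34 wide along y, 46 tall; pinch it across the 14 mm. Axes: z up, x from hanging plate to lip. At the start the holder stands a little loose in the stand, plate foot in a pocket 38 mm deep: lift it straight up. A white bridge 10 mm thick under the tab carries plate and lip
- holder_slot (a point): Middle of the slot between plate and lip of the holder, on the underside of the bridge, which comes to rest on the rim; 5 mm along +x from the tab's centre and 33 mm below it. Same axes. Holder sides: 20 mm either way along y. Slot 8 mm wide. Plate (white, dark graphite below): 6 mm thick, slot-side face at x = -4 mm from here, foot 84 mm below
- holder_lip (a point): Middle of the lower edge of the holder's bent lip, 24 mm below the underside of the bridge and 7 mm along +x from holder_slot. Same axes. The lip is 6 mm thick (slot-side face 3 mm to -x of here) and 40 mm wide along y; it goes outside the glass
- tank_rim (a point): Middle of the top edge of the far long wall (away from the robot) of a clear glass tank, 110 x 200 mm, 100 tall, fixed on a white stirrer; rim 150 mm above the bench. Axes: z up, y along this wall, x outwards across it. Wall 5 mm thick: inner face at x = -2.5 mm, outer at +2.5. Near wall at x = -105 mm. The holder's plate goes inside, lip outside. The glass bears at most 25 N; settle it onto the rim slowly from the holder
- stop_pt (a point): Fixed grey block clamped over the far rim near its left or right end: 20 mm wide along the rim, 14 high above it, 14.5 to each side of the wall. Point: rim's top edge, mid-block, mid-wall; tank's axes. A steel stud (round ends 9 mm across) runs through it along the rim, 6 mm above it, and sticks out 4 to 30 mm towards the rim's middle: not measured, feel for it. Press it 3 to 6 N for half a second, never over 10 N
- probe_pt (a point): Fixed small white clip holding a black probe, on the far rim near the other end than the stop: 12 mm wide along the rim, reaching 25 mm above it and 20 mm inwards. The point is on the rim's top edge, mid-wall. Leave it alone
- stand: Fixed grey drying stand in which the holder starts, left or right of the tank: foot 70 x 90 mm, pocket walls 43 mm tall. The point is the centre of its underside; x and y axes as the holder's
- reagent: Bystander: amber glass jar with black lid, 64 mm across, 110 mm tall, on the other side of the tank than the stand; origin at the centre of its underside
- beaker: Bystander: glass beaker, 68 mm across, 85 mm tall; origin at the centre of its underside
- mouse: Bystander: grey computer mouse, 100 x 58 x 30 mm; origin at the centre of its underside
Things that resemble listed ones, but are neither listed nor needed, are in the scene too. Leave any blue or turquoise look-alike of the part that bears holder_tab alone.

How it is judged (in metres and radians):
On the way, in this order (a step that is already met when the one before it is completed fails the run):
1. the holder hangs on the far rim, lip outside and plate inside, fully down, its side at least 5 mm short of the end of the stop's stud (z of holder_slot in the frame of tank_rim between -0.003 and 0.003 m and x of holder_slot in the frame of tank_rim between -0.004 and 0.004 m and angle between holder_slot's own z axis and vertical below 0.15 rad and not (y of tip_a in the frame of holder_slot between -0.03 and 0.03 m or y of tip_b in the frame of holder_slot between -0.03 and 0.03 m)), for 0.2 s.
2. still on the rim, the holder's side is pressed against the stud of the stop with 2 to 10 N for 0.25 s (contact force between holder and stop above 2 N and z of holder_slot in the frame of tank_rim below 0.004 m and (y of tip_a in the frame of holder_slot between -0.0275 and 0.0275 m or y of tip_b in the frame of holder_slot between -0.0275 and 0.0275 m)), for 0.25 s.
At the end, for the whole second after the job is handed in: The holder hangs at rest and released on the far rim, plate inside and lip outside, the bridge within 3 mm of the rim, upright within 0.1 rad, its side within 3 mm of the end of the stop's stud (z of holder_slot in the frame of tank_rim between -0.003 and 0.003 m and x of holder_slot in the frame of tank_rim between -0.004 and 0.004 m and angle between holder_slot's own z axis and vertical below 0.1 rad and (y of tip_a in the frame of holder_slot between -0.0275 and 0.0275 m or y of tip_b in the frame of holder_slot between -0.0275 and 0.0275 m) and linear speed of holder below 0.02 m/s); the robot touches nothing.
It fails at once if the holder is pressed on the glass tank with more than 25 N (contact force between holder and tank above 25 N).
It fails at once if the holder is pressed on the stop or its stud with more than 10 N (contact force between holder and stop above 10 N).
It fails at once if the robot itself presses on the tank, the stop or the probe clip with more than 10 N (contact force between any of the arm, the fingers and tank above 10 N or contact force between any of the arm, the fingers and stop above 10 N or contact force between any of the arm, the fingers and probe above 10 N).
It fails at once if the holder knocks the probe clip (contact force between holder and probe above 5 N).
It fails at once if a bystander is moved more than 2 cm (distance of any of reagent, beaker, mouse from where it was at the start of the episode above 0.02 m).
It also fails if it takes over 61 s, if anything falls off the work surface, if the arm or the gripper's body presses on something with over 40 N, if the wrist force passes 120 N, or if a joint passes its speed limit or range.

ROBOT

A 7-joint arm with a two-finger parallel gripper is mounted at the origin on the work surface. World frame = base frame: x ahead of the robot, y to its left, z up, the work surface at z = 0. Lengths are in mm, angles in rad, forces in N, time in s.
With the tool pointing down it reaches from about 425 to 875 mm from the base axis. Payload 4.7 kg.
Tool frame: the origin (TCP) lies at the very end of the fingers, on their centre line; the grasp point (between the pads) lies 19 mm behind it; z points along the fingers, y is the line along which they close (so a half turn about z gives the same grasp; the last joint's range is limited). The gripper opens to 85 mm and grips with 20 to 120 N. Pads are 22 mm wide; open, the fingers measure 114 mm over their backs; the gripper's body (76 mm by 85 mm) begins 54 mm behind the grasp point. The pads swing forward as they close: fully open they stand 13 mm farther back than shut.
Start: joints at [1.361, 0.321, -0.07, 1.45, 0.023, 1.371, -0.057], TCP at [144.237, -633.814, 231.349] pointing down, gripper open.
Joint ranges: [-2.86, 2.86], [-0.3, 2.09], [-1.38, 1.24], [0.06, 2.45], [-1.56, 4.7], [0.09, 2.05], [-2.69, 2.69]. Speed limits (rad/s): [2.57, 2.57, 3.14, 3.14, 3.14, 3.14, 3.14].

INTERFACE

Orientations are given as a rotation vector (axis times angle).
In Python, from station import monitor, optics, order gives the robot as it stands. The module is installed in compiled form; this text tells all that it offers.
- The arm moves only by the shell command python3 -m pendant 'ROWS'. ROWS is JSON, a list of rows, each a list of 3 entries, a list of its own where there are three numbers: the opening, from -1 (shut) to 1 (fully open), then the shift along the tool's x, y, z in cm, then the turn about the tool's z in rad. A call has 1 to 5 rows; each row shifts and turns the commanded pose from where the row before left it, along the tool's axes as they then stand; what a row does not reach is not made up. A row lasts 1/8 s, in which the tool goes at most 62.5 mm and 10.7 degrees, less where a joint would pass 70% of its speed; a pose out of reach is approached as far as the arm can. A call is refused whole if a number of a shift passes 6.25 or a number of a turn 0.188, either way. A call with a gripper value outside its range is refused whole. The fingers move at their own pace and stop on an object; the grip force is fixed at half the most. Time passes only in rows, so rows that do not move let the fingers close. It gives the time, the measured TCP pose, the force, the opening and the grip force at its end, in the units of the state.
- monitor.observe(): the state, without advancing time (a new reading comes with each control period).
- optics.capture(name): name is "scene" or "side" or "wrist"; returns a dict with "frame" (384x512x3 uint8, blue, green, red), "z_map" (384x512 float32, mm along the optical axis (not along the pixel's ray), 0 where there is no reading), "fovy" (degrees; the focal length in pixels is half the picture's height over the tangent of half this angle, whatever the lens; pixels are square), "cx", "cy" (the principal point, pixels), "R" (3x3) and "t" (3): a world point X has camera coordinates R X + t; the wrist camera has in their place "hand_eye" (4x4, takes a point from camera to tool coordinates, whose origin is the TCP and whose axes are the flange's). Camera axes: x right, y down, z forward; pixel columns grow to the right and rows downward; lengths in mm; the calibration is good to about 2 mm. A picture is of the moment at which its call begins: read the wrist's pose just before it.
- order.job_done(): hands the job in; it is judged then, once.
The state is a dict: "clock": time; "joint_positions": joint angles; "qd": joint speeds; "tau": joint torques, N m; "tool_pos": TCP position; "tool_rot": TCP orientation; "ft_force": force on the tool from outside, world axes, zero at the start; "torque": the same for the moment, N m; "width": finger opening in mm; "grip_force": force on a finger pad.
Only numpy, scipy, OpenCV 4.12 (cv2) and the standard library are available. Lean on these libraries where they do the work, as an engineer would, in place of code of your own. Each camera call takes 0.05 s, during which the arm holds its last target. There are 200 camera calls.

## Working session

There is one attempt and no reset: what is moved stays moved. The work goes in short steps, Python scripts to look and compute and a shell command to move; the robot and the scene stay as the last step left them, time stands still between calls to the robot, and variables do not carry over. Pictures are saved under pics/ and viewed, at most 10 in all, crops included, and the job is handed in when it is done.

```bash
mkdir -p pics
cat > h.py <<'E'
import numpy as np, cv2
from scipy.spatial.transform import Rotation as Ro
from station import monitor, optics, order
def cap(name):
    s=monitor.observe(); c=optics.capture(name)
    f=192/np.tan(np.radians(c["fovy"]/2))
    if name=="wrist":
        T=np.eye(4);T[:3,:3]=Ro.from_rotvec(s["tool_rot"]).as_matrix();T[:3,3]=s["tool_pos"]
        M=T@c["hand_eye"]; R=M[:3,:3].T; t=-R@M[:3,3]
    else: R=np.array(c["R"]);t=np.array(c["t"])
    K=np.array([[f,0,c["cx"]],[0,f,c["cy"]],[0,0,1]])
    v,u=np.mgrid[0:384,0:512]; z=c["z_map"]
    P=np.stack([(u-c["cx"])/f*z,(v-c["cy"])/f*z,z],-1)
    W=(P-t)@R; W[z==0]=np.nan
    return c["frame"],W,K,R,t
def proj(X,K,R,t):
    p=K@(R@np.array(X,float)+t); return p[:2]/p[2]
def ray(u,v,z,K,R,t):
    "point on pixel ray at world height z"
    d=R.T@np.linalg.inv(K)@np.array([u,v,1.]); o=-R.T@t
    return o+d*(z-o[2])/d[2]
E
python3 - <<'E'
from h import *
s=monitor.observe(); print(s)
ims=[]
for n in("scene","side"):
    f,W,K,R,t=cap(n); np.savez(f"{n}.npz",f=f,W=W,K=K,R=R,t=t); print(n,-R.T@t)
    cv2.imwrite(f"pics/{n}.png",cv2.resize(f,(800,600),interpolation=cv2.INTER_CUBIC))
E
```

```text
{'clock': 0.0, 'joint_positions': array([ 1.36108907,  0.32180002, -0.07006714,  1.45168584,  0.02257355,
        1.37077877, -0.05688066]), 'qd': array([-0.00030711, -0.00032974,  0.00178931, -0.00134545, -0.00100413,
       -0.00108803,  0.00126668]), 'tau': array([-1.36501735e-04, -4.93580496e+01, -3.81953744e-01, -3.14331365e+01,
        1.31807200e-02,  1.13008311e-02, -1.48127390e-05]), 'tool_pos': array([ 144.09480562, -633.27692398,  230.2328214 ]), 'tool_rot': array([-3.12008618e+00, -3.50658201e-01,  4.52033859e-04]), 'ft_force': array([ 0.1584774 , -1.30566903, -0.72251799]), 'torque': array([0.00577712, 0.01651115, 0.04264047]), 'grip_force': 0.0, 'width': 85.33723172512843}
scene [995.41903477 586.01237343 791.30626749]
side [ 15.58212463 997.67901534 824.99156092]
```

View pics/scene.png

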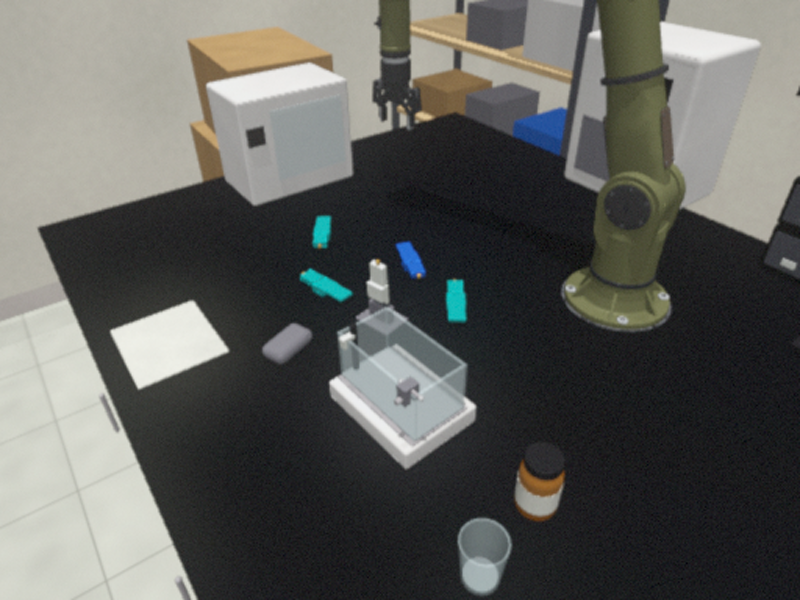

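View pics/side.png

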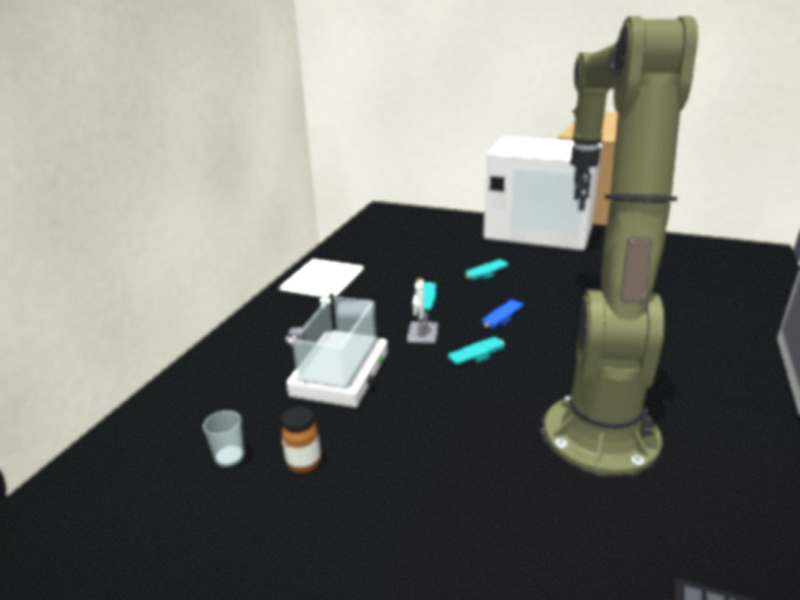

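The scene view shows the white holder upright in its grey stand at (378,280), with the tank at (405,380). The stop block is on the rim at (405,390) and the probe clip at (346,345). The look-alikes, turquoise at (322,232), (326,284), (456,300) and blue at (411,258), lie on the bench. Only the white one at (378,280) fits the description, because it is white and standing in a stand. The side view agrees: holder (420,300), stop (293,335), clip (327,300).

```bash
cat > m.py <<'E'
from h import *
for n,box in(("scene",(225,160,265,220)),("side",(255,170,290,222))):
    d=np.load(n+".npz"); f,W,K,R,t=[d[k] for k in("f","W","K","R","t")]
    u0,v0,u1,v1=box
    g=W[v0:v1,u0:u1].reshape(-1,3); col=f[v0:v1,u0:u1].reshape(-1,3).astype(int)
    uv=np.stack(np.meshgrid(np.arange(u0,u1),np.arange(v0,v1)),-1).reshape(-1,2)
    white=(col.min(1)>120)&(np.ptp(col,axis=1)<40)&(g[:,2]>100)
    w=g[white]; print(n,len(w)); 
    for lo in range(100,200,15):
        q=w[(w[:,2]>lo)&(w[:,2]<=lo+15)]
        if len(q)>3: print(lo,len(q),q.min(0).round(),q.max(0).round(),q.mean(0).round(1))
    grey=(g[:,2]>8)&(g[:,2]<70)&(np.ptp(col,axis=1)<40)
    q=g[grey]; print("stand",len(q),q.min(0).round(),q.max(0).round(),np.median(q,0).round())
    # named pixels
    pts=dict(scene=dict(stop=(404,385),stud=(419,396),clip=(346,338)),side=dict(stop=(293,334),clip=(327,298)))[n]
    for k,(u,v) in pts.items():
        u,v=u/1.5625,v/1.5625; print(k,W[int(v)-1:int(v)+2,int(u)-1:int(u)+2].reshape(-1,3).round().tolist()[::4], ray(u,v,150,K,R,t).round())
a=cv2.imread("pics/scene.png")[255:475,290:490]; b=cv2.imread("pics/side.png")[265:415,265:465]
cv2.imwrite("pics/c1.png",np.hstack([cv2.resize(a,(400,440),interpolation=2),cv2.copyMakeBorder(cv2.resize(b,(400,300),interpolation=2),0,140,0,0,0)]))
E
python3 m.py
```

```text
scene 404
100 88 [ 457. -255.  100.] [561. -90. 115.] [ 504.3 -179.1  107. ]
115 88 [ 462. -254.  115.] [575. -76. 130.] [ 518.7 -155.6  122.6]
130 106 [ 460. -255.  130.] [630. -62. 145.] [ 519.1 -156.8  137.9]
145 122 [ 461. -256.  145.] [639. -36. 156.] [ 546.9 -111.6  148.6]
stand 113 [ 449. -278.    8.] [ 540. -106.   70.] [ 473. -246.   42.]
stop [[634.0, 72.0, 163.0], [635.0, 77.0, 164.0], [635.0, 81.0, 164.0]] [627.  68. 150.]
stud [[626.0, 100.0, 158.0], [628.0, 106.0, 161.0], [628.0, 110.0, 161.0]] [622.  99. 150.]
clip [[645.0, -78.0, 157.0], [644.0, -75.0, 155.0], [643.0, -72.0, 154.0]] [641. -79. 150.]
side 65
100 19 [ 458. -247.  100.] [ 483. -221.  113.] [ 468.7 -231.8  105.9]
115 14 [ 460. -249.  116.] [ 470. -223.  129.] [ 464.5 -230.1  121.9]
130 20 [ 458. -262.  131.] [ 471. -221.  145.] [ 464.8 -234.6  137.9]
145 12 [ 461. -251.  145.] [ 475. -223.  151.] [ 466.4 -236.3  147.7]
stand 153 [ 423. -336.    8.] [ 508. -197.   70.] [ 459. -228.   17.]
stop [[634.0, 85.0, 166.0], [630.0, 87.0, 164.0], [626.0, 89.0, 162.0]] [639.  72. 150.]
clip [[796.0, -350.0, -0.0], [788.0, -343.0, -0.0], [630.0, -75.0, 161.0]] [643. -94. 150.]
```

View pics/c1.png

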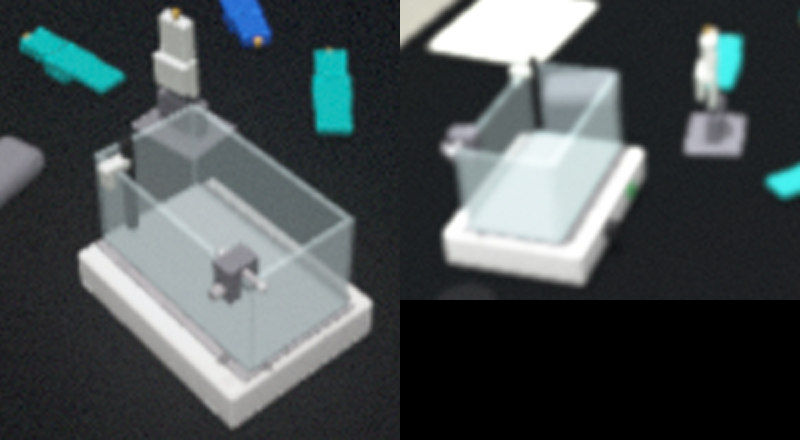

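Confirmed: the crop shows the white holder at (178,60) standing in its stand. The stop block is at (235,270) and the clip at (112,165), both on the far rim. Next I'll work out the move to look from above the holder.

```bash
cat >> h.py <<'E'
def go(X,yaw=None):
    "prints total shift in tool axes (cm), and turn so that tool y axis has world heading yaw (mod pi)"
    s=monitor.observe(); M=Ro.from_rotvec(s["tool_rot"]).as_matrix()
    print("tcp",s["tool_pos"].round(1),"yhead",round(np.arctan2(M[1,1],M[0,1]),4),"tilt",M[:,2].round(4),"t",round(s["clock"],2),"q",np.round(s["joint_positions"],2)[[0,6]])
    print("shift cm",((M.T@(np.array(X)-s["tool_pos"]))/10).round(3))
    if yaw is not None:
        h=np.arctan2(M[1,1],M[0,1]); d=(yaw-h+np.pi/2)%np.pi-np.pi/2
        print("turn",round(-d,4))
E
python3 - <<'E'
from h import *
go([440,-235,330],0.)
c=optics.capture("wrist"); print(np.round(c["hand_eye"],3),c["fovy"])
E
```

```text
tcp [ 144.1 -633.3  230.3] yhead -1.347 tilt [-5.0e-04  1.7e-03 -1.0e+00] t 0.1 q [ 1.36 -0.06]
shift cm [ 37.691 -32.29   -9.914]
turn -1.347
[[  -0.      -0.96    -0.279   70.679]
 [   1.      -0.      -0.       0.418]
 [   0.      -0.279    0.96  -143.661]
 [   0.       0.       0.       1.   ]] 70.22250739309717
```

```bash
python3 -m pendant '[[1,[0,0,-5],0],[1,[0,0,-5],0],[1,[4,-3.4,0],0],[1,[4,-3.4,0],0],[1,[4,-3.4,0],0]]'
python3 -m pendant '[[1,[4,-3.4,0],0],[1,[4,-3.4,0],0],[1,[4,-3.4,0],0],[1,[4,-3.4,0],0],[1,[4,-3.4,0],0]]'
python3 -m pendant '[[1,[4,-3.4,0],0],[1,[1.7,-1.7,0],0],[1,[0,0,0],-0.18],[1,[0,0,0],-0.18],[1,[0,0,0],-0.18]]'
python3 -m pendant '[[1,[0,0,0],-0.18],[1,[0,0,0],-0.18],[1,[0,0,0],-0.18],[1,[0,0,0],-0.18],[1,[0,0,0],0]]'
cat > w.py <<'E'
from h import *
import sys
n=sys.argv[1]
go([440,-235,330],0.)
f,W,K,R,t=cap("wrist"); np.savez(f"{n}.npz",f=f,W=W,K=K,R=R,t=t)
cv2.imwrite(f"pics/{n}.png",cv2.resize(f,(800,600),interpolation=cv2.INTER_CUBIC))
E
python3 w.py w1
```

```text
clock: 0.78
tool_pos: [239.5, -506.2, 331.1]
tool_rot: [-3.122, -0.351, 0.0]
ft_force: [1.2, -0.3, 0.9]
width: 85.5
grip_force: 0.0
clock: 1.4
tool_pos: [396.6, -296.0, 331.2]
tool_rot: [3.122, 0.351, -0.0]
ft_force: [1.7, -0.9, 0.2]
width: 85.5
grip_force: 0.0
clock: 2.02
tool_pos: [440.0, -235.0, 331.0]
tool_rot: [-2.911, -1.18, 0.001]
ft_force: [-0.3, 0.0, 0.1]
width: 85.9
grip_force: 0.0
clock: 2.65
tool_pos: [440.0, -235.1, 331.1]
tool_rot: [-2.318, -2.12, 0.0]
ft_force: [-0.7, -0.5, -0.9]
width: 85.5
grip_force: 0.0
tcp [ 440.  -235.1  331.1] yhead -0.0889 tilt [-4.e-04  1.e-04 -1.e+00] t 2.65 q [0.9  0.36]
shift cm [ 0.011 -0.     0.107]
turn -0.0889
```

View pics/w1.png

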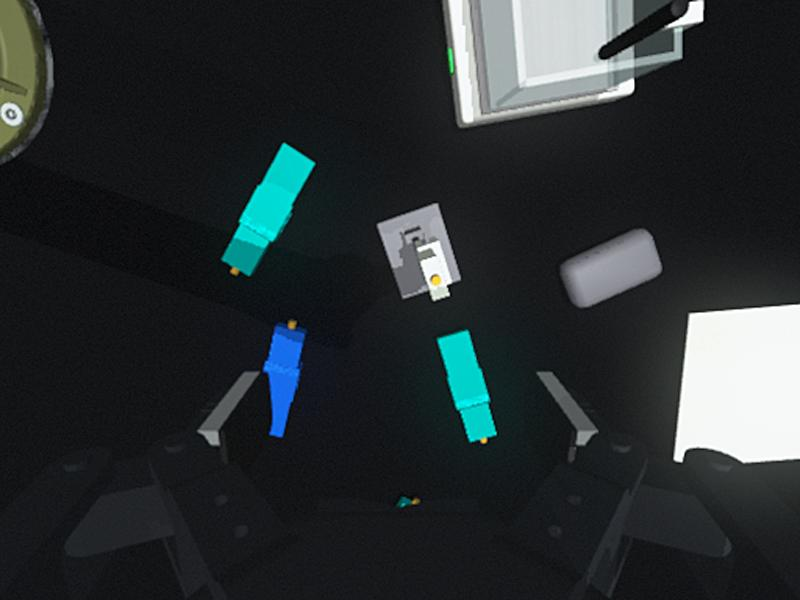

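The wrist view shows the holder's tab at about (432,262) in the tilted stand (420,250). The tank corner is at the upper right, and no bystander is near the holder. I'll fit the depth points for heading and centre.

```bash
cat > fit.py <<'E'
from h import *
d=np.load("w1.npz"); f,W,K,R,t=[d[k] for k in("f","W","K","R","t")]
u0,v0,u1,v1=230,120,310,200
g=W[v0:v1,u0:u1].reshape(-1,3); col=f[v0:v1,u0:u1].reshape(-1,3).astype(int)
hist,e=np.histogram(g[:,2],bins=np.arange(-5,170,5)); print([(int(a),int(b)) for a,b in zip(e,hist) if b>5])
def rect(m,name):
    q=g[m]; 
    if len(q)<5: return
    (c,s,a)=cv2.minAreaRect(q[:,:2].astype(np.float32)); print(name,len(q),np.round(c,1),np.round(s,1),round(a,1),"z",np.median(q[:,2]).round(1))
rect((g[:,2]>140)&(g[:,2]<149),"tabtop")
rect((g[:,2]>94)&(g[:,2]<104),"bridge")
rect((g[:,2]>8)&(g[:,2]<20)&(np.ptp(col,axis=1)<40),"standfoot")
rect((g[:,2]>38)&(g[:,2]<48),"pocket")
c=f[110:210,220:320]; cv2.imwrite("pics/c2.png",cv2.resize(c,(600,600),interpolation=2))
E
python3 fit.py
```

```text
[(-5, 684), (0, 3569), (5, 1353), (15, 8), (20, 13), (35, 10), (40, 142), (45, 16), (70, 6), (80, 6), (90, 7), (95, 45), (100, 114), (105, 6), (110, 7), (115, 8), (120, 8), (125, 9), (130, 12), (135, 7), (140, 11), (145, 265), (150, 22), (155, 17)]
tabtop 273 [ 469.2 -242.6] [13.8 34. ] 13.9 z 146.7
bridge 157 [ 471.8 -241.8] [22.  39.7] 13.4 z 100.5
standfoot 117 [ 464.3 -245.3] [66.8 84.4] 13.5 z 8.4
pocket 162 [ 463.7 -244.8] [17.4 56.1] 13.7 z 43.8
```

View pics/c2.png

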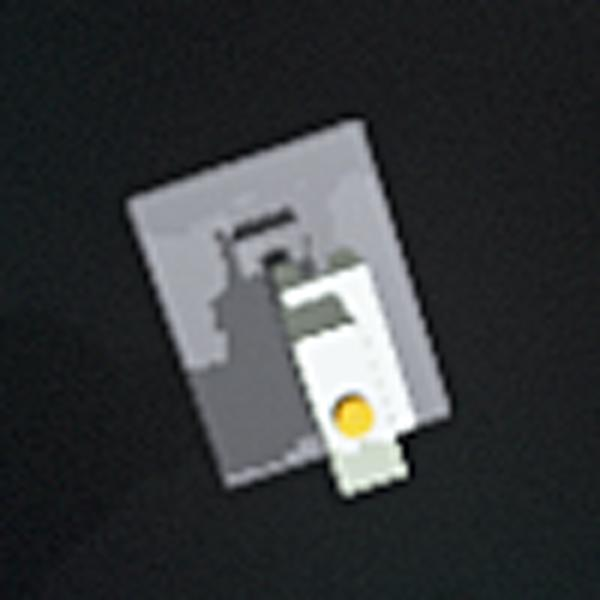

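Heading is 13.7°, the tab centre is (469,-243), and the sizes match (14×34 and 40 wide). The bridge is offset towards +x, so the lip is on the +x side. Now a look at the rim and stud from above.

```bash
python3 -m pendant '[[1,[5.3,2.7,0],0],[1,[5.3,2.7,0],0],[1,[5.3,2.7,0],0],[1,[5.3,2.7,0],0],[1,[5.3,2.7,0],0]]'
python3 -m pendant '[[1,[0,0,0],-0.164],[1,[0,0,0],-0.164],[1,[0,0,0],0],[1,[0,0,0],0]]'
python3 w.py w2
```

```text
clock: 3.32
tool_pos: [598.5, 18.3, 331.4]
tool_rot: [2.32, 2.117, -0.0]
ft_force: [0.3, -1.3, 0.2]
width: 85.2
grip_force: 0.0
clock: 3.82
tool_pos: [597.6, 16.7, 331.2]
tool_rot: [1.944, 2.468, -0.0]
ft_force: [0.2, -0.3, 0.2]
width: 85.1
grip_force: 0.0
tcp [597.6  16.7 331.2] yhead 0.2365 tilt [-1.e-04 -2.e-04 -1.e+00] t 3.83 q [0.55 0.04]
shift cm [-20.781 -21.221   0.129]
turn 0.2365
```

View pics/w2.png

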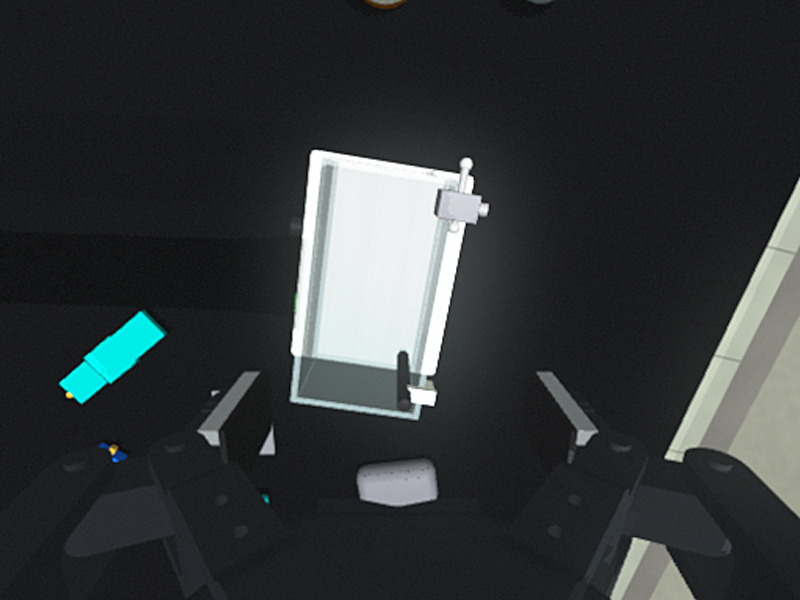

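The wrist view shows the tank with its far rim running from (418,416) to about (470,178). The block is at (458,207) with a short stud end towards the middle at (453,228) and its other end at (466,162). The clip is at (422,392).

```bash
cat > tank.py <<'E'
from h import *
d=np.load("w2.npz"); f,W,K,R,t=[d[k] for k in("f","W","K","R","t")]
def box(u0,v0,u1,v1,lo,hi,name):
    u0,v0,u1,v1=[int(a/1.5625) for a in(u0,v0,u1,v1)]
    g=W[v0:v1,u0:u1].reshape(-1,3); q=g[(g[:,2]>lo)&(g[:,2]<hi)]
    if len(q)<4: print(name,"none"); return
    (c,s,a)=cv2.minAreaRect(q[:,:2].astype(np.float32)); print(name,len(q),np.round(c,1),np.round(s,1),round(a,1),"z",np.median(q[:,2]).round(1))
box(425,180,500,235,162,169,"blocktop")
box(440,150,485,188,152,164,"stud far")
box(440,222,465,245,152,164,"stud near")
box(400,370,445,410,165,185,"clip top")
box(400,370,445,410,140,185,"clip all")
g=W.reshape(-1,3); 
box(285,390,420,425,146,156,"near-y rim")
box(420,240,465,370,146,156,"far rim")
box(285,140,330,420,146,156,"robot rim")
for k,(u,v,z) in dict(studnear=(453,231,156),studfar=(467,158,156),cornFarR=(418,417,150),cornNearR=(292,402,150)).items(): print(k,ray(u/1.5625,v/1.5625,z,K,R,t).round(1))
c=f[85:275,170:330]; cv2.imwrite("pics/c3.png",cv2.resize(c,(505,600),interpolation=2))
E
python3 tank.py
```

```text
blocktop 479 [628.6  74.3] [29.1 25. ] 4.8 z 164.9
stud far 122 [620.8  99.9] [20.1 18.5] 89.0 z 160.0
stud near 50 [630.6  58.5] [ 8.1 13.4] 19.9 z 160.5
clip top 82 [627.2 -78. ] [8.9 9.7] 13.8 z 175.0
clip all 405 [638.5 -77.7] [34.  28.5] 50.7 z 156.4
near-y rim 460 [588.6 -96.1] [109.   26.9] 5.7 z 150.6
far rim 381 [634.5  -2.5] [  5.3 108.1] 4.4 z 150.7
robot rim 890 [542.2 -11.6] [ 32.2 200.3] 5.3 z 150.8
studnear [630.3  57.9 156. ]
studfar [626.  109.7 156. ]
cornFarR [ 644.8 -102.9  150. ]
cornNearR [ 537.  -114.1  150. ]
```

View pics/c3.png

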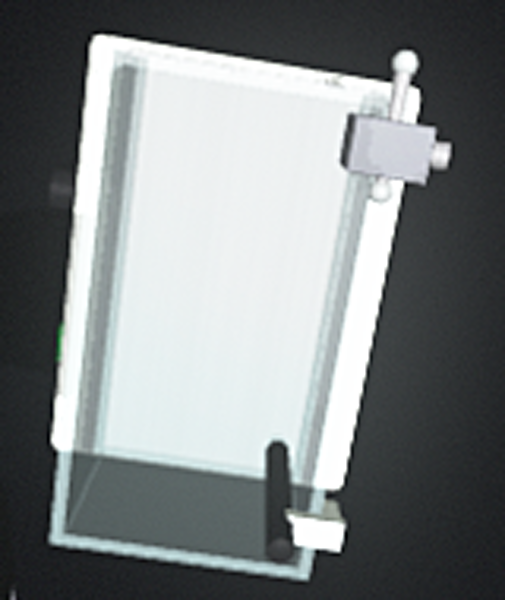

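Geometry is consistent: the rim is at z≈150, 5.3 mm wide, with its midline through (634.5,-2.5), and it is turned about 5°. The stud tip is at y≈57, sticking out about 7 mm. Next I go over the tab and down.

```bash
python3 -m pendant '[[1,[-4.44,-3.71,0],0],[1,[-4.44,-3.71,0],0],[1,[-4.44,-3.71,0],0],[1,[-4.44,-3.71,0],0],[1,[-4.44,-3.71,0],0]]'
python3 -m pendant '[[1,[0,0,5],0],[1,[0,0,5],0],[1,[0,0,0],0],[1,[0,0,0],0]]'
sed -i 's/go(\[440.*/go([469.2,-242.6,106],0.239)/' w.py; python3 w.py w1 ; python3 fit.py
```

```text
clock: 4.5
tool_pos: [469.3, -244.6, 331.8]
tool_rot: [1.941, 2.468, -0.001]
ft_force: [1.9, -0.2, -0.3]
width: 85.3
grip_force: 0.0
clock: 5.0
tool_pos: [471.6, -243.1, 233.4]
tool_rot: [1.937, 2.47, 0.001]
ft_force: [0.0, 0.5, 0.5]
width: 85.4
grip_force: 0.0
tcp [ 471.6 -243.1  233.4] yhead 0.2403 tilt [ 0.0024 -0.0015 -1.    ] t 5.0 q [0.97 0.62]
shift cm [ 0.129 -0.242 12.742]
turn 0.0013
[(-5, 472), (0, 3079), (5, 1702), (15, 19), (25, 18), (35, 16), (40, 228), (45, 18), (70, 13), (75, 10), (80, 12), (85, 6), (90, 7), (95, 58), (100, 216), (105, 14), (110, 13), (115, 14), (120, 15), (125, 15), (130, 19), (135, 24), (140, 17), (145, 306), (150, 42), (155, 17)]
tabtop 320 [ 467.6 -236.2] [13.3 21.2] 13.5 z 146.9
bridge 274 [ 471.9 -240.9] [20.6 38.2] 12.7 z 100.6
standfoot 148 [ 466.9 -242.3] [56.8 85.6] 12.3 z 8.3
pocket 255 [ 463.  -244.3] [17.3 55.2] 13.7 z 43.8
```

```bash
python3 -m pendant '[[1,[0.1,-0.24,0],0],[1,[0,0,4.5],0],[1,[0,0,4.5],0],[1,[0,0,2.5],0],[1,[0,0,1.2],0]]'
python3 -m pendant '[[0,[0,0,0],0],[-0.4,[0,0,0],0],[-0.7,[0,0,0],0],[-1,[0,0,0],0],[-1,[0,0,0],0]]'
python3 -m pendant '[[-1,[0,0,0],0],[-1,[0,0,0],0],[-1,[0,0,0],0]]'
python3 -c "
from h import *
go([469.2,-242.6,106],.239)"
```

```text
clock: 5.68
tool_pos: [467.9, -242.4, 104.0]
tool_rot: [-1.938, -2.472, 0.0]
ft_force: [1.0, 0.5, 1.0]
width: 85.2
grip_force: 0.0
clock: 6.3
tool_pos: [467.1, -243.1, 105.2]
tool_rot: [-1.939, -2.471, 0.003]
ft_force: [-3.6, 0.3, 6.0]
width: 13.3
grip_force: 58.3
clock: 6.68
tool_pos: [467.2, -243.1, 105.2]
tool_rot: [-1.939, -2.471, 0.003]
ft_force: [-4.2, 0.2, 7.0]
width: 13.4
grip_force: 58.3
tcp [ 467.2 -243.1  105.2] yhead 0.2405 tilt [-0.0017 -0.0012 -1.    ] t 6.67 q [0.95 0.57]
shift cm [-0.004  0.209 -0.079]
turn 0.0015
```

```bash
python3 -m pendant '[[-1,[0,0,-1],0],[-1,[0,0,-1.5],0],[-1,[0,0,-2],0],[-1,[0,0,-3.5],0],[-1,[0,0,-4],0]]'
python3 -m pendant '[[-1,[0,0,-4],0],[-1,[0,0,-4],0],[-1,[0,0,0],0],[-1,[0,0,0],0]]'
python3 w.py h1
```

```text
clock: 7.3
tool_pos: [468.2, -242.0, 226.1]
tool_rot: [1.937, 2.472, 0.001]
ft_force: [0.1, -0.7, -1.4]
width: 13.5
grip_force: 58.5
clock: 7.8
tool_pos: [467.9, -242.1, 304.3]
tool_rot: [1.938, 2.473, -0.0]
ft_force: [-0.7, 0.3, -1.3]
width: 13.3
grip_force: 58.6
tcp [ 467.9 -242.1  304.3] yhead 0.2414 tilt [ 1.e-04 -1.e-04 -1.e+00] t 7.8 q [0.98 0.64]
shift cm [-0.078  0.114 19.826]
turn 0.0024
```

View pics/h1.png

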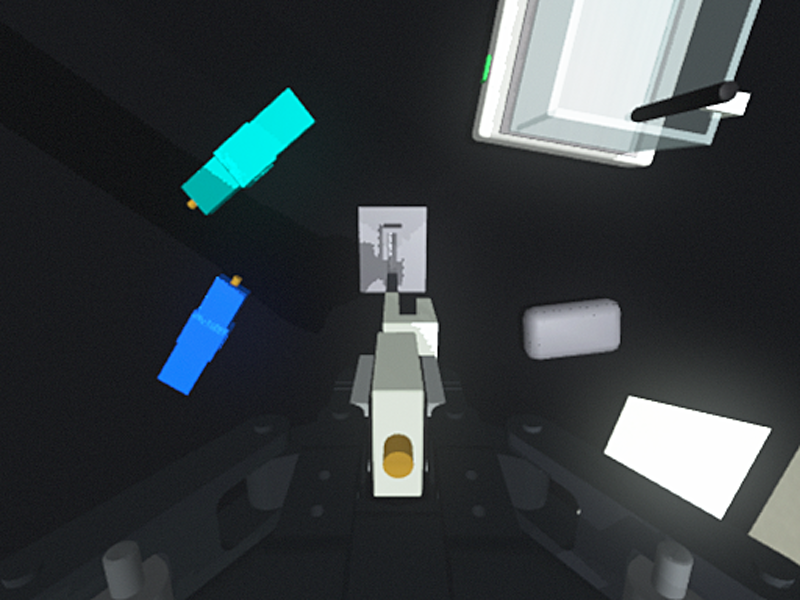

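The holder is lifted and upright in the grip, with tab (397,460), plate (392,305) and lip (427,310) on the +x side as needed, and the slot visible at (408,305). I'll measure its pose in the tool frame.

```bash
cat > held.py <<'E'
from h import *
s=monitor.observe(); T=Ro.from_rotvec(s["tool_rot"]).as_matrix()
d=np.load("h1.npz"); f,W,K,R,t=[d[k] for k in("f","W","K","R","t")]
L=(W-s["tool_pos"])@T   # tool coords
def pr(u0,v0,u1,v1,zlo,zhi,n):
    g=L[int(v0/1.5625):int(v1/1.5625),int(u0/1.5625):int(u1/1.5625)].reshape(-1,3); q=g[(g[:,2]>zlo)&(g[:,2]<zhi)]
    print(n,len(q),np.percentile(q,2,axis=0).round(1),np.percentile(q,98,axis=0).round(1))
pr(365,330,430,500,-50,-37,"tabtop")
pr(380,290,450,360,-10,60,"bridge+feet")
pr(380,315,450,360,2,8,"bridge top")
for v in range(290,362,6):
    r=int(v/1.5625); print(v,[tuple(L[r,c].round(1)) for c in range(244,282,2) if L[r,c,2]<80][:14])
E
python3 held.py
```

```text
tabtop 2594 [-16.1  -8.2 -49.6] [ 16.5   8.7 -38. ]
bridge+feet 1052 [ 7.8 -4.9 -9. ] [19.8 14.8 44.8]
bridge top 470 [ 7.2 -4.1  2.3] [19.7 14.8  7.5]
290 [(np.float64(17.8), np.float64(-4.3), np.float64(57.6)), (np.float64(17.9), np.float64(-2.8), np.float64(57.4)), (np.float64(17.4), np.float64(-1.3), np.float64(59.3)), (np.float64(17.6), np.float64(0.3), np.float64(58.5))]
296 [(np.float64(19.3), np.float64(-4.0), np.float64(40.7)), (np.float64(19.4), np.float64(-2.5), np.float64(40.2)), (np.float64(19.6), np.float64(-1.1), np.float64(39.5)), (np.float64(19.8), np.float64(0.3), np.float64(38.8))]
302 [(np.float64(19.4), np.float64(-3.7), np.float64(30.3)), (np.float64(19.5), np.float64(-2.4), np.float64(30.1)), (np.float64(19.4), np.float64(-1.1), np.float64(30.2)), (np.float64(19.4), np.float64(0.3), np.float64(30.4)), (np.float64(19.6), np.float64(9.5), np.float64(29.6)), (np.float64(19.8), np.float64(10.8), np.float64(29.0)), (np.float64(19.2), np.float64(12.3), np.float64(30.9)), (np.float64(19.5), np.float64(13.6), np.float64(29.9)), (np.float64(19.3), np.float64(15.0), np.f
[... 5938 characters left out ...]
-3.7), np.float64(-19.3)), (np.float64(16.6), np.float64(-2.7), np.float64(-20.1)), (np.float64(16.1), np.float64(-1.7), np.float64(-18.8)), (np.float64(16.7), np.float64(-0.7), np.float64(-20.2)), (np.float64(16.3), np.float64(0.3), np.float64(-19.3)), (np.float64(16.7), np.float64(1.2), np.float64(-20.2)), (np.float64(16.2), np.float64(2.2), np.float64(-19.2)), (np.float64(16.7), np.float64(3.2), np.float64(-20.2)), (np.float64(16.3), np.float64(4.2), np.float64(-19.2)), (np.float64(16.1), np.float64(5.2), np.float64(-18.9)), (np.float64(16.3), np.float64(6.2), np.float64(-19.4)), (np.float64(15.1), np.float64(7.3), np.float64(-16.5)), (np.float64(10.6), np.float64(9.0), np.float64(-6.0))]
```

```bash
python3 -m pendant '[[-1,[2.5,2.7,0],0],[-1,[4,4.3,0],0],[-1,[4,4.3,0],0],[-1,[4,4.3,0],0],[-1,[3.6,3.8,0],0]]'
python3 -m pendant '[[-1,[2,2.1,0],0],[-1,[0,0,0],0.077],[-1,[0,0,0],0.077],[-1,[0,0,0],0],[-1,[0,0,0],0]]'
sed -i 's/go(\[469.*/go([629,4.9,300],0.087)/' w.py; python3 w.py h2
```

```text
clock: 8.48
tool_pos: [613.4, -18.4, 302.8]
tool_rot: [-1.936, -2.471, 0.001]
ft_force: [0.4, -0.2, -1.3]
width: 13.2
grip_force: 58.6
clock: 9.1
tool_pos: [628.4, 4.0, 303.5]
tool_rot: [-2.121, -2.317, 0.001]
ft_force: [0.9, 0.0, -1.4]
width: 13.6
grip_force: 58.6
tcp [628.4   4.  303.5] yhead 0.0883 tilt [-0.0014  0.     -1.    ] t 9.1 q [ 0.52 -0.12]
shift cm [0.081 0.068 0.347]
turn 0.0013
```

View pics/h2.png

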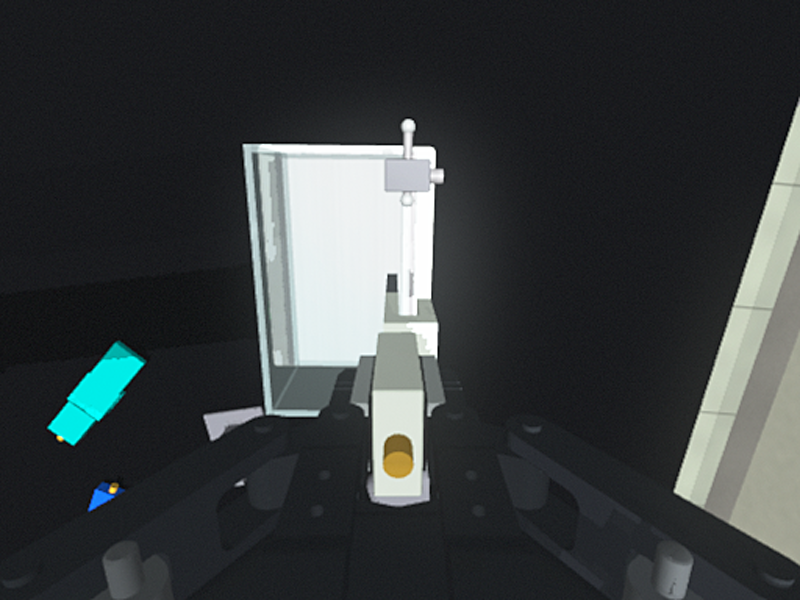

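The rim runs vertically at column ~407 straight into the slot at (408,305). The stud tip is at (407,205). I'll check the rim line against the slot in tool coordinates.

```bash
cat > rim.py <<'E'
from h import *
import sys
s=monitor.observe(); T=Ro.from_rotvec(s["tool_rot"]).as_matrix()
d=np.load(sys.argv[1]+".npz"); f,W,K,R,t=[d[k] for k in("f","W","K","R","t")]
L=(W-s["tool_pos"])@T
g=L[100:240,235:290].reshape(-1,3); w=W[100:240,235:290].reshape(-1,3)
m=(abs(w[:,2]-150.5)<2.2)&(g[:,0]>24); q=g[m]
for a in range(20,110,8):
    k=q[(q[:,0]>a)&(q[:,0]<=a+8)&(abs(q[:,1]-5)<9)]
    if len(k)>3: print(a,len(k),"y",np.percentile(k[:,1],[3,97]).round(1),k[:,1].mean().round(2))
m=(w[:,2]>153)&(w[:,2]<163)&(g[:,0]>30)&(abs(g[:,1]-5)<7)
k=g[m]; k=k[k[:,0]<70]; print("stud tip x",np.sort(k[:,0])[:6].round(1),k[:,1].mean().round(1))
# slot seen
for xl in ((8,20),(20,32)):
    m=(g[:,0]>18.5)&(g[:,0]<20.5)&(g[:,2]>xl[0])&(g[:,2]<xl[1]); k=np.sort(g[m][:,1]); 
    if len(k)>3: i=np.argmax(np.diff(k)); print("slot edges",k[i].round(2),k[i+1].round(2))
E
python3 rim.py h2
```

```text
20 18 y [4.  8.3] 6.2
28 37 y [3.9 8.3] 6.13
36 37 y [3.9 8.2] 6.09
44 39 y [3.9 8.2] 6.03
stud tip x [47.8 53.2 53.3 53.3 53.3 54.3] 6.3
slot edges -0.15 0.44
slot edges 0.48 8.45
```

```bash
python3 -m pendant '[[-1,[0,0.13,1],-0.005],[-1,[0,0,2],0],[-1,[0,0,1],0],[-1,[0,0,0],0],[-1,[0,0,0],0]]'
sed -i 's/go(\[629.*/go([629,4.9,260],0.087)/' w.py; python3 w.py h3;python3 rim.py h3
```

```text
clock: 9.78
tool_pos: [630.2, 4.3, 264.6]
tool_rot: [2.117, 2.321, 0.001]
ft_force: [0.3, 0.1, -0.3]
width: 13.4
grip_force: 58.6
tcp [630.2   4.3 264.6] yhead 0.0921 tilt [ 5.e-04 -0.e+00 -1.e+00] t 9.78 q [ 0.52 -0.12]
shift cm [ 0.071 -0.117  0.461]
turn 0.0051
20 26 y [1.5 6.3] 3.95
28 48 y [1.5 6.3] 3.9
36 40 y [2.4 6.2] 4.34
44 44 y [2.4 6.2] 4.28
stud tip x [38.8 52.9 52.9 52.9 52.9 53.7] 4.3
slot edges -0.2 0.39
slot edges 0.43 8.42
```

```bash
python3 -m pendant '[[-1,[0,-0.03,0.5],0],[-1,[0,0,1],0],[-1,[0,0,1],0],[-1,[0,0,0.5],0],[-1,[0,0,0],0]]'
python3 w.py h4;python3 rim.py h4
```

```text
clock: 10.45
tool_pos: [629.4, 4.1, 233.6]
tool_rot: [-2.116, -2.321, 0.001]
ft_force: [-1.4, -0.9, -1.2]
width: 13.2
grip_force: 58.6
tcp [629.4   4.1 233.6] yhead 0.092 tilt [-0.0011 -0.     -1.    ] t 10.45 q [ 0.52 -0.13]
shift cm [ 0.082 -0.038 -2.643]
turn 0.005
20 25 y [2.9 7.1] 4.95
28 59 y [2.9 7.1] 4.99
36 60 y [2.8 7. ] 4.91
44 57 y [2.8 6.9] 4.84
stud tip x [52.7 52.7 52.7 53.4 53.4 53.4] 5.1
slot edges -0.32 0.27
slot edges 0.3 8.24
```

```bash
python3 -m pendant '[[-1,[0,0.04,0.5],0],[-1,[0,0,1],0],[-1,[0,0,1],0],[-1,[0,0,0.7],0],[-1,[0,0,0],0]]'
python3 w.py h5;python3 rim.py h5
```

```text
clock: 11.12
tool_pos: [629.7, 4.1, 201.3]
tool_rot: [-2.116, -2.32, 0.002]
ft_force: [-0.2, -0.4, -2.0]
width: 12.9
grip_force: 58.6
tcp [629.7   4.1 201.3] yhead 0.092 tilt [-0.0016  0.     -1.    ] t 11.12 q [ 0.52 -0.14]
shift cm [ 0.086 -0.067 -5.871]
turn 0.005
20 35 y [2.4 6.8] 4.59
28 74 y [2.4 6.8] 4.55
36 78 y [2.4 6.7] 4.49
44 82 y [2.3 7. ] 4.57
stud tip x [35.3 52.5 52.5 52.5 52.5 53.2] 4.8
slot edges -0.39 0.19
slot edges 0.22 8.2
```

```bash
python3 -m pendant '[[-1,[0,0.03,0.4],0],[-1,[0,0,0.5],0],[-1,[0,0,0.5],0],[-1,[0,0,0.5],0],[-1,[0,0,0],0]]'
python3 w.py h6;python3 rim.py h6
```

```text
clock: 11.8
tool_pos: [630.1, 4.2, 182.6]
tool_rot: [-2.116, -2.321, 0.001]
ft_force: [-0.8, 0.6, -0.6]
width: 13.6
grip_force: 58.6
tcp [630.1   4.2 182.6] yhead 0.0921 tilt [-1.e-03 -1.e-04 -1.e+00] t 11.8 q [ 0.52 -0.15]
shift cm [ 0.08  -0.112 -7.737]
turn 0.0051
20 48 y [1.7 6.3] 3.97
28 94 y [1.6 6.2] 3.96
36 86 y [2.3 6.2] 4.27
44 100 y [2.2 6.7] 4.47
stud tip x [52.5 52.6 52.6 52.7 53.2 53.2] 4.4
slot edges -0.29 0.3
slot edges 0.33 2.34
```

```bash
python3 -m pendant '[[-1,[0,0,0.4],0],[-1,[0,0,0.4],0],[-1,[0,0,0.3],0],[-1,[0,0,0.1],0],[-1,[0,0,0],0]]'
python3 -m pendant '[[-1,[0,0,0.1],0],[-1,[0,0,0],0]]'
```

```text
clock: 12.48
tool_pos: [630.4, 4.3, 171.2]
tool_rot: [-2.117, -2.321, 0.0]
ft_force: [0.1, 0.7, 0.0]
width: 13.4
grip_force: 58.7
clock: 12.72
tool_pos: [630.5, 4.3, 170.3]
tool_rot: [2.117, 2.321, -0.0]
ft_force: [-0.7, 0.0, -1.0]
width: 13.3
grip_force: 58.7
```

```bash
for i in 1 2 3 4; do :; done; python3 -m pendant '[[-1,[0,0,0.1],0],[-1,[0,0,0.1],0],[-1,[0,0,0],0]]'
python3 -m pendant '[[-1,[0,0,0.1],0],[-1,[0,0,0],0]]'
python3 -m pendant '[[-1,[0,0,0.05],0],[-1,[0,0,0],0]]'
```

```text
clock: 13.1
tool_pos: [630.4, 4.3, 168.2]
tool_rot: [-2.117, -2.321, 0.0]
ft_force: [0.0, 0.3, -1.2]
width: 13.1
grip_force: 58.7
clock: 13.35
tool_pos: [630.4, 4.2, 167.2]
tool_rot: [-2.117, -2.321, 0.0]
ft_force: [-0.9, 0.1, 0.5]
width: 13.7
grip_force: 58.7
clock: 13.6
tool_pos: [630.4, 4.3, 166.8]
tool_rot: [2.117, 2.321, -0.0]
ft_force: [-0.0, -0.2, -0.2]
width: 13.2
grip_force: 58.7
```

```bash
python3 -m pendant '[[-1,[0,0,0.05],0],[-1,[0,0,0],0]]'
python3 -m pendant '[[-1,[0,0,0.05],0],[-1,[0,0,0],0]]'
python3 -m pendant '[[-1,[0,0,0.05],0],[-1,[0,0,0],0]]'
```

```text
clock: 13.85
tool_pos: [630.4, 4.3, 166.2]
tool_rot: [2.117, 2.321, -0.0]
ft_force: [0.9, 0.5, -1.0]
width: 13.4
grip_force: 58.7
clock: 14.1
tool_pos: [630.4, 4.3, 165.7]
tool_rot: [-2.117, -2.321, 0.0]
ft_force: [0.1, 0.2, -0.4]
width: 13.1
grip_force: 58.7
clock: 14.35
tool_pos: [630.5, 4.3, 165.4]
tool_rot: [2.117, 2.321, -0.0]
ft_force: [0.4, -0.8, -0.8]
width: 13.5
grip_force: 58.9
```

```bash
python3 -m pendant '[[-1,[0,0,0.05],0],[-1,[0,0,0],0]]'
python3 -m pendant '[[-1,[0,0,0.04],0],[-1,[0,0,0],0]]'
python3 -m pendant '[[-1,[0,0,0.04],0],[-1,[0,0,0],0]]'
```

```text
clock: 14.6
tool_pos: [630.5, 4.3, 165.4]
tool_rot: [2.117, 2.321, -0.0]
ft_force: [-1.1, 0.1, 2.9]
width: 13.3
grip_force: 59.1
clock: 14.85
tool_pos: [630.5, 4.3, 165.3]
tool_rot: [2.117, 2.321, -0.0]
ft_force: [-2.6, -0.3, 6.6]
width: 13.4
grip_force: 59.6
clock: 15.1
tool_pos: [630.5, 4.3, 165.3]
tool_rot: [2.116, 2.321, -0.0]
ft_force: [-3.0, -1.0, 7.0]
width: 13.5
grip_force: 59.8
```

Seated: contact at 165.4 with about 7 N. I'll ease the press, then slide towards the stud, which is about 33 mm away.

```bash
python3 -m pendant '[[-1,[0,0,-0.07],0],[-1,[0,0,0],0],[-1,[0.2,0,0],0],[-1,[0.3,0,0],0]]'
python3 -m pendant '[[-1,[0.4,0,0],0],[-1,[0.4,0,0],0],[-1,[0.4,0,0],0],[-1,[0.2,0,0],0],[-1,[0,0,0],0]]'
```

```text
clock: 15.6
tool_pos: [630.5, 5.7, 165.3]
tool_rot: [2.117, 2.316, -0.005]
ft_force: [-1.8, -6.6, 6.6]
width: 13.3
grip_force: 59.6
clock: 16.23
tool_pos: [629.3, 20.3, 165.3]
tool_rot: [2.117, 2.316, -0.003]
ft_force: [-1.4, -4.4, 5.7]
width: 13.4
grip_force: 59.6
```

```bash
python3 -m pendant '[[-1,[0,0,-0.04],0],[-1,[0,0,0],0]]'; python3 -m pendant '[[-1,[0,0,-0.03],0],[-1,[0.1,0,0],0],[-1,[0.1,0,0],0],[-1,[0,0,0],0]]'
python3 -c "
from h import *
go([629,4.9,165],.087)"; sed -i 's/abs(w\[:,2\]-150.5)<2.2/abs(w[:,2]-150.5)<2.2/' rim.py; python3 w.py h7; python3 rim.py h7
```

```text
clock: 16.48
tool_pos: [629.2, 21.9, 165.3]
tool_rot: [2.117, 2.319, -0.001]
ft_force: [-0.3, -4.7, 5.7]
width: 13.7
grip_force: 59.5
clock: 16.98
tool_pos: [628.6, 25.9, 165.3]
tool_rot: [-2.116, -2.322, -0.001]
ft_force: [0.0, -2.0, 3.0]
width: 13.3
grip_force: 59.2
tcp [628.6  25.9 165.3] yhead 0.0927 tilt [ 2.e-04  7.e-04 -1.e+00] t 16.98 q [ 0.49 -0.19]
shift cm [-2.095 -0.153  0.032]
turn 0.0057
tcp [628.6  25.9 165.3] yhead 0.0927 tilt [ 2.e-04  7.e-04 -1.e+00] t 16.98 q [ 0.49 -0.19]
shift cm [-2.089 -0.15  -9.468]
turn 0.0057
20 55 y [1.7 6.5] 3.96
28 14 y [1.7 6.5] 4.28
60 91 y [-4. 12.] 0.02
68 22 y [-3.9  1.6] -1.17
stud tip x [30.6 31.2 31.5 31.6 31.6 31.6] 4.4
slot edges -0.06 0.53
slot edges 0.58 8.6
```

About 11 mm remain to the stud tip. Approaching in small steps.

```bash
python3 -m pendant '[[-1,[0.15,0,-0.01],0],[-1,[0.2,0,0],0],[-1,[0.2,0,0],0],[-1,[0.15,0,0],0],[-1,[0,0,0],0]]'
python3 -m pendant '[[-1,[0.05,0,0],0],[-1,[0.05,0,0],0],[-1,[0,0,0],0]]'
```

```text
clock: 17.65
tool_pos: [627.6, 32.7, 165.3]
tool_rot: [-2.116, -2.321, -0.0]
ft_force: [0.2, -0.6, 1.9]
width: 13.4
grip_force: 59.2
clock: 18.02
tool_pos: [627.7, 33.2, 165.4]
tool_rot: [-2.117, -2.321, 0.0]
ft_force: [0.4, -0.9, 0.8]
width: 13.2
grip_force: 59.2
```

```bash
python3 -m pendant '[[-1,[0.05,0,0],0],[-1,[0.05,0,0],0],[-1,[0,0,0],0]]'
python3 -m pendant '[[-1,[0.05,0,0],0],[-1,[0,0,0],0]]'
python3 -m pendant '[[-1,[0.05,0,0],0],[-1,[0,0,0],0]]'
```

```text
clock: 18.4
tool_pos: [627.6, 34.5, 165.4]
tool_rot: [-2.116, -2.321, -0.0]
ft_force: [0.1, -1.7, 0.7]
width: 13.4
grip_force: 59.1
clock: 18.65
tool_pos: [627.6, 34.9, 165.4]
tool_rot: [-2.116, -2.321, -0.0]
ft_force: [0.4, -0.5, 0.8]
width: 13.2
grip_force: 59.1
clock: 18.9
tool_pos: [627.5, 35.3, 165.4]
tool_rot: [-2.117, -2.321, 0.0]
ft_force: [-0.1, -1.5, -1.3]
width: 13.4
grip_force: 59.0
```

```bash
python3 -m pendant '[[-1,[0.05,0,0],0],[-1,[0,0,0],0]]'
python3 -m pendant '[[-1,[0.05,0,0],0],[-1,[0,0,0],0]]'
python3 -m pendant '[[-1,[0.04,0,0],0],[-1,[0,0,0],0]]'
```

```text
clock: 19.15
tool_pos: [627.4, 35.8, 165.4]
tool_rot: [-2.117, -2.321, 0.0]
ft_force: [-0.7, 0.7, -0.0]
width: 13.1
grip_force: 59.0
clock: 19.4
tool_pos: [627.4, 36.3, 165.4]
tool_rot: [-2.117, -2.321, 0.0]
ft_force: [0.1, -0.4, 0.5]
width: 13.4
grip_force: 58.9
clock: 19.65
tool_pos: [627.4, 36.7, 165.4]
tool_rot: [-2.117, -2.321, 0.0]
ft_force: [0.1, 0.0, -0.8]
width: 13.4
grip_force: 58.9
```

```bash
python3 -m pendant '[[-1,[0.04,0,0],0],[-1,[0,0,0],0]]'
python3 -m pendant '[[-1,[0.03,0,0],0],[-1,[0,0,0],0]]'
python3 -m pendant '[[-1,[0.03,0,0],0],[-1,[0,0,0],0]]'
```

```text
clock: 19.9
tool_pos: [627.4, 37.0, 165.4]
tool_rot: [-2.117, -2.321, 0.0]
ft_force: [-0.8, -0.0, -0.5]
width: 13.3
grip_force: 58.8
clock: 20.15
tool_pos: [627.4, 37.0, 165.4]
tool_rot: [2.117, 2.321, -0.001]
ft_force: [-0.4, -0.4, -1.9]
width: 13.4
grip_force: 58.8
clock: 20.4
tool_pos: [627.3, 37.1, 165.4]
tool_rot: [2.117, 2.321, -0.001]
ft_force: [0.1, -0.6, -1.0]
width: 13.5
grip_force: 58.8
```

```bash
python3 -m pendant '[[-1,[0.03,0,0],0],[-1,[0,0,0],0]]'
python3 -m pendant '[[-1,[0.03,0,0],0],[-1,[0,0,0],0]]'
```

```text
clock: 20.65
tool_pos: [627.3, 37.2, 165.4]
tool_rot: [2.117, 2.321, -0.001]
ft_force: [0.0, -1.9, -0.9]
width: 13.7
grip_force: 58.8
clock: 20.9
tool_pos: [627.4, 37.4, 165.4]
tool_rot: [2.117, 2.32, -0.001]
ft_force: [-0.7, -3.5, -1.1]
width: 13.3
grip_force: 58.8
```

Contact force is building, at about 3.5 N. One small step more, then hold.

```bash
python3 -m pendant '[[-1,[0.02,0,0],0],[-1,[0,0,0],0],[-1,[0,0,0],0],[-1,[0,0,0],0]]'
python3 -m pendant '[[-1,[0,0,0],0],[-1,[0,0,0],0],[-1,[0,0,0],0]]'
```

```text
clock: 21.4
tool_pos: [627.3, 37.4, 165.5]
tool_rot: [2.117, 2.32, -0.001]
ft_force: [0.3, -5.0, -0.2]
width: 13.3
grip_force: 58.7
clock: 21.78
tool_pos: [627.4, 37.4, 165.4]
tool_rot: [2.117, 2.32, -0.001]
ft_force: [-0.1, -4.8, -0.9]
width: 13.3
grip_force: 58.7
```

```bash
python3 -m pendant '[[-1,[-0.04,0,0.02],0],[-1,[0,0,0],0]]'
python3 -m pendant '[[-0.6,[0,0,0],0],[-0.5,[0,0,0],0],[-0.4,[0,0,0],0],[-0.3,[0,0,0],0]]'; python3 -m pendant '[[0,[0,0,0],0],[0.3,[0,0,0],0],[0.3,[0,0,0],0]]'
```

```text
clock: 22.02
tool_pos: [627.4, 37.4, 165.4]
tool_rot: [2.117, 2.321, -0.001]
ft_force: [-1.1, -5.9, -0.0]
width: 13.1
grip_force: 58.8
clock: 22.52
tool_pos: [627.4, 38.5, 165.4]
tool_rot: [-2.116, -2.322, -0.001]
ft_force: [0.5, -0.0, 0.0]
width: 29.9
grip_force: 0.0
clock: 22.9
tool_pos: [627.3, 37.9, 165.3]
tool_rot: [2.117, 2.321, -0.0]
ft_force: [-0.4, -0.2, -0.2]
width: 55.6
grip_force: 0.0
```

Released. I'll raise the hand straight up and look.

```bash
python3 -m pendant '[[0.3,[0,0,-1],0],[0.3,[0,0,-3],0],[0.3,[0,0,-5],0],[0.3,[0,0,-3],0],[0.3,[0,0,0],0]]'
python3 w.py h8
cat > fin.py <<'E'
from h import *
d=np.load("h8.npz"); W=d["W"]
def r(lo,hi,n):
    m=(W[...,2]>lo)&(W[...,2]<hi)&(abs(W[...,0]-627)<30)&(abs(W[...,1]-37)<26)
    q=W[m]; c,s,a=cv2.minAreaRect(q[:,:2].astype(np.float32)); print(n,len(q),np.round(c,1),np.round(s,1),round(a,1),np.median(q[:,2]).round(1))
r(203,211,"tabtop (expect 206)"); r(157,164,"bridge top (160)")
E
python3 fin.py
```

```text
clock: 23.52
tool_pos: [628.8, 38.6, 289.2]
tool_rot: [2.114, 2.318, 0.007]
ft_force: [0.3, 1.1, 0.3]
width: 55.6
grip_force: 0.0
tcp [628.8  38.6 289.2] yhead 0.0921 tilt [ 6.2e-03  2.0e-04 -1.0e+00] t 23.52 q [ 0.48 -0.17]
shift cm [-3.356 -0.309  2.92 ]
turn 0.0051
tabtop (expect 206) 528 [628.1  36.9] [13.3 34.5] 4.9 206.9
bridge top (160) 350 [633.1  39.8] [19.4 46.4] 5.6 160.9
```

View pics/h8.png

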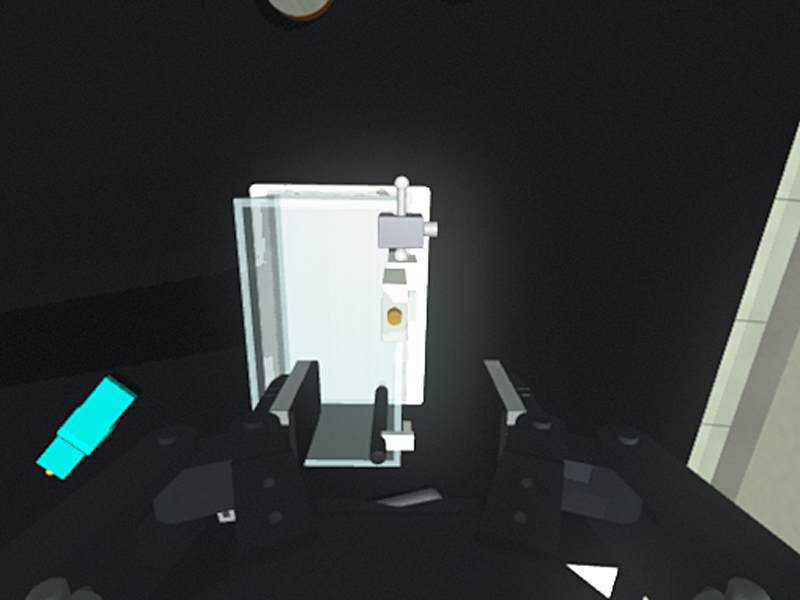

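The holder hangs upright at (395,310) with its tab top at z≈206, fully down. Its side meets the stud end at (402,258), and the hand is clear. Handing in.

```bash
python3 -c "
from station import order; print(order.job_done())"
```

```text
the job is handed in; nothing more can be done
None
```

The holder hangs upright and fully down on the far rim, its side against the stud after a hold of about 0.9 s at roughly 5 N; it is released, the arm is clear, and the job was handed in at about 24 s (no verdict was returned).

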